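Nudge two nuts into their pockets in a press base board

TASK

The plywood base board of a small hand press has a large and a small round pocket, each for the hex nut that fits it. Push both steel nuts across the board, round the beeswax and the two brass buckles lying on it, until each drops into its own pocket and lies flat on the pocket's floor. Nudge the nuts gently, without gripping or lifting them, and leave the other things where they are.

Things in the scene. Friction and masses are not known exactly. Their poses are not given: they have to be found in the camera images.
- base_board: plywood board fixed flat on the bench, 250 mm (its x) by 360 mm (its y), 25 mm thick, no rim; origin at the centre of its underside, z up, so its top lies 25 mm above the origin. Two round pockets, 10 mm deep, are sunk in its top, both near its +x edge
- pocket_large (a point): centre of the floor of the large pocket (56 mm diameter, 10 mm deep, floor 15 mm above the bench); at x = 72, y = 100 mm in the board's frame. The dark disc on its floor marks the stud bore; it is flush and closed
- pocket_small (a point): centre of the floor of the small pocket (42 mm diameter, 10 mm deep, floor 15 mm above the bench); at x = 72, y = -100 mm in the board's frame. The dark disc on its floor is flush. The large nut cannot enter it, but the small nut would also drop into the large pocket, which is wrong
- nut_large: loose large steel hex nut lying flat on the board: 41 mm across flats, 47 mm across corners, 15 mm high, about 0.14 kg; origin at the centre of its underside, z along its axis (up), x through the middle of a flat. Seated, it stands 5 mm above the board's top
- nut_small: loose small steel hex nut lying flat on the board: 30 mm across flats, 35 mm across corners, 13 mm high, about 0.07 kg; origin at the centre of its underside, z along its axis (up), x through the middle of a flat. Seated, it stands 3 mm above the board's top
- beeswax: loose yellow block of beeswax on the board, 38 (x) by 55 (y) by 22 mm high; origin at the centre of its underside
- buckle_1: loose brass buckle lying flat on the board, 43 (x) by 54 (y) by 10 mm high; origin at the centre of its underside; about half-way between the board's -x and +x edges
- buckle_2: a second, equal brass buckle lying flat between the two pockets, near the board's +x edge; 43 (x) by 54 (y) by 10 mm high; origin at the centre of its underside
Mind the look-alikes: they are no part of the job. Leave any red or turquoise look-alike of the nut_large alone.

How it is judged (in metres and radians):
At the end, for the whole second after the job is handed in: Each nut is at rest in its own pocket, flat on the floor: its underside's centre within 8 mm of the centre of the pocket's floor and less than 3 mm above it, its axis within 0.1 rad of vertical. The beeswax and both buckles lie within 20 mm of where they were (distance between nut_large and pocket_large below 0.008 m and z of nut_large in the frame of pocket_large below 0.003 m and angle between each of nut_large, nut_small's own z axis and vertical below 0.1 rad and linear speed of each of nut_large, nut_small below 0.02 m/s and distance between nut_small and pocket_small below 0.008 m and z of nut_small in the frame of pocket_small below 0.003 m and distance of each of beeswax, buckle_1, buckle_2 from where it was at the start of the episode below 0.02 m); the robot touches nothing.
It fails at once if a nut is lifted more than 12 mm off the board (height (world z) of any of nut_large, nut_small above 0.037 m).
It fails at once if a nut is gripped or pushed hard (more than 25 N between the fingers and the nut) (contact force between the fingers and nut_large above 25 N or contact force between the fingers and nut_small above 25 N).
It fails at once if the beeswax or a buckle is moved more than 20 mm (distance of any of beeswax, buckle_1, buckle_2 from where it was at the start of the episode above 0.02 m).
It also fails if it takes over 72 s, if anything falls off the work surface, if the arm or the gripper's body presses on something with over 40 N, if the wrist force passes 120 N, or if a joint passes its speed limit or range.

ROBOT

A 6-joint arm with a two-finger parallel gripper is mounted at the origin on the work surface; the furniture and walls round the work are solid. World frame = base frame: x ahead of the robot, y to its left, z up, the work surface at z = 0. Lengths are in mm, angles in rad, forces in N, time in s.
With the tool pointing down it reaches from about 350 to 875 mm from the base axis. Payload 15.5 kg.
Tool frame: the origin (TCP) lies on the centre line of the jaws, within the pads' length; the fingertips stand 17 mm ahead of it and the grasp point (between the pads) lies 2 mm behind it; z points along the fingers, y is the direction in which the jaws open and shut (so a half turn about z gives the same grasp; the last joint's range is limited). The gripper opens to 85 mm and grips with 20 to 120 N. Pads are 22 mm wide; open, the fingers measure 114 mm over their backs; the gripper's body (76 mm by 85 mm) begins 54 mm behind the grasp point. The pads swing forward as they close: fully open they stand 13 mm farther back than shut.
Start: joints at [1.065, 0.494, 1.345, -0, 1.302, -0.096], TCP at [249.012, 573.254, 248.277] pointing down, gripper open.
Joint ranges: [-2.91, 2.91], [-0.82, 2.16], [0.22, 2.67], [-1.22, 4.37], [0.12, 2.79], [-3.08, 3.08]. Speed limits (rad/s): [1.89, 1.89, 2.57, 3.01, 3.01, 3.01].

INTERFACE

Orientations are given as a unit quaternion [w, x, y, z].
In Python, from bench import r gives the robot as it stands.
- The arm moves only by the tool arm_command, never from a script. Its arguments are lists of equal length, an entry for each row: "linear": the shift along the tool's x, y, z in units of 25 mm (1.0 is 25 mm), a list of three; "angular": the turn, a rotation vector about the tool's x, y, z in rad, a list of three; "fingers": the finger opening in mm, from 0 to 85.4. In form: {"linear": [[dx, dy, dz], ...], "angular": [[wx, wy, wz], ...], "fingers": [fingers, ...]}. A call has 1 to 20 rows; each row shifts and turns the commanded pose from where the row before left it, along the tool's axes as they then stand; what a row does not reach is not made up. A row lasts 1/8 s, in which the tool goes at most 62.5 mm and 10.7 degrees, less where a joint would pass 70% of its speed; a pose out of reach is approached as far as the arm can. A call is refused whole if a number of a shift passes 1 or a number of a turn 0.188, either way. A call with a gripper value outside its range is refused whole. The fingers move at their own pace and stop on an object; "force" is the grip in N (left out, the last holds). Time passes only in rows, so rows that do not move let the fingers close. It gives the time, the measured TCP pose, the force and the opening at its end, in the units of the state.
- r.get_obs(): the state, without advancing time (a new reading comes with each control period).
- r.grab_frame(name): name is "scene" or "side" or "wrist"; returns the picture (420x560x3 uint8, blue, green, red); there is no depth.
- r.camera_model(name): a dict with "intrinsics" (3x3 intrinsics, pixels), "R" (3x3) and "t" (3): a world point X has camera coordinates R X + t; the wrist camera has in their place "hand_eye" (4x4, takes a point from camera to tool coordinates, whose origin is the TCP and whose axes are the flange's). Camera axes: x right, y down, z forward; pixel columns grow to the right and rows downward; lengths in mm; the calibration is good to about 2 mm. A picture is of the moment at which its call begins: read the wrist's pose just before it. camera_model takes no time and is no camera call.
- r.hand_in(): hands the job in, once; it reports no verdict.
The state is a dict: "time_s": time; "qpos": joint angles; "joint_velocities": joint speeds; "effort": joint torques, N m; "ee_pos": TCP position; "tool_rot": TCP orientation; "ft_force": force on the tool from outside, world axes, zero at the start; "wrist_torque": the same for the moment, N m; "opening": opening from 0.0 (shut) to 1.0 (fully open).
Only numpy, scipy, OpenCV 4.12 (cv2) and the standard library are available. Lean on these libraries where they do the work, as an engineer would, in place of code of your own. Each camera call takes 0.05 s, during which the arm holds its last target.

## Working session

There is one attempt and no reset: what is moved stays moved. The work goes in short steps, Python scripts to look and compute and a tool call to move; the robot and the scene stay as the last step left them, time stands still between calls to the robot, and variables do not carry over. Pictures are saved under pics/ and viewed, and the job is handed in when it is done.

Besides the shell and the picture viewer there is one more tool, called as name(argument=value, ...) on one line, values as JSON. arm_command: Moves the arm, as the interface text tells. Its arguments: {"type":"object","properties":{"linear":{"type":"array"},"angular":{"type":"array"},"fingers":{"type":"array"},"force":{"type":"number"}},"required":["linear","angular","fingers"]}

```bash
ls; mkdir -p pics; python3 - <<'E'
from bench import r
import cv2,numpy as np
o=r.get_obs();print(o)
for n in("scene","side","wrist"):
    cv2.imwrite(f"pics/{n}0.png",r.grab_frame(n)); print(n,r.camera_model(n))
E
```

```text
pics
{'time_s': 0.0, 'qpos': array([ 1.06549230e+00,  4.94194285e-01,  1.34611920e+00,  8.49120066e-06,
        1.30251909e+00, -9.55066733e-02]), 'joint_velocities': array([ 0.00144759, -0.00067863, -0.00247698,  0.00033925,  0.00028496,
        0.00062175]), 'effort': array([ 5.10460697e-03, -8.82140565e+01, -3.83870316e+01,  1.69824016e-04,
        9.95162496e-03, -3.72628290e-05]), 'ee_pos': array([248.84842243, 572.95387007, 247.69738869]), 'tool_rot': array([-1.87359449e-04,  2.03469021e-01,  9.79081188e-01, -5.90981544e-04]), 'ft_force': array([-0.16463105,  0.26982884,  0.21808506]), 'wrist_torque': array([0.06946186, 0.07313943, 0.04994256]), 'opening': 0.9999472371931534}
scene {'intrinsics': array([[413.22596277,   0.        , 285.38826595],
       [  0.        , 413.22596277, 200.7084537 ],
       [  0.        ,   0.        ,   1.        ]]), 'R': array([[-0.92030215, -0.39109757, -0.00930846],
       [-0.29519147,  0.70984402, -0.63951815],
       [ 0.25672155, -0.58580215, -0.76871964]]), 't': array([410.29288702, 249.47147741, 720.10915356])}
side {'intrinsics': array(
[... 188 characters left out ...]
-0.00597517],
       [-0.02408683, -0.65216458, -0.75769465],
       [ 0.01881462,  0.75748459, -0.65258188]]), 't': array([-509.45166403,  -17.77673882, 1115.10872545])}
wrist {'intrinsics': array([[290.50564447,   0.        , 278.53248313],
       [  0.        , 290.50564447, 215.76228245],
       [  0.        ,   0.        ,   1.        ]]), 'hand_eye': array([[ 3.09613112e-04, -9.57376657e-01, -2.88842242e-01,
         7.35277959e+01],
       [ 9.99999915e-01,  2.18061700e-04,  3.49138354e-04,
        -8.32248677e-01],
       [-2.71271480e-04, -2.88842325e-01,  9.57376643e-01,
        -1.25404588e+02],
       [ 0.00000000e+00,  0.00000000e+00,  0.00000000e+00,
         1.00000000e+00]])}
```

View pics/scene0.png

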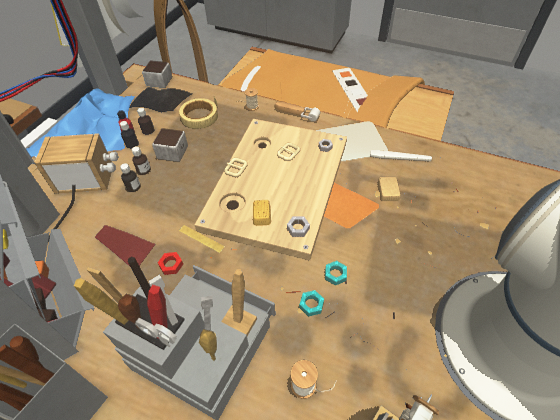

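View pics/side0.png

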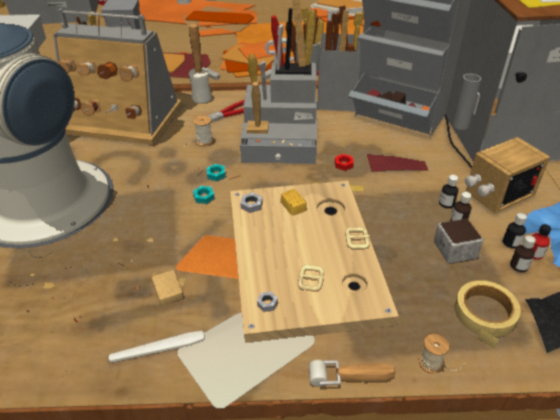

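View pics/wrist0.png

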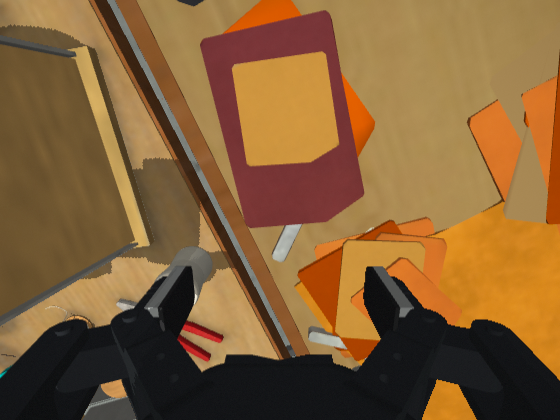

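The side view shows the grey large nut at (251,202), the grey small nut at (267,301), beeswax at (294,201), buckles at (311,278) and (358,238), and pockets at (331,210) and (354,286). The red ring (344,161) and the turquoise ones (216,172) and (204,194) lie off the board. They are the look-alikes, so I'll leave them alone.

```bash
python3 - <<'E'
import cv2
a=cv2.imread('pics/side0.png')[170:345,215:405]; b=cv2.imread('pics/scene0.png')[110:265,185:360]
cv2.imwrite('pics/sc.png',cv2.resize(a,None,fx=4,fy=3.4,interpolation=cv2.INTER_CUBIC)); cv2.imwrite('pics/cc.png',cv2.resize(b,None,fx=4,fy=3.8,interpolation=cv2.INTER_CUBIC))
E
```

```text
(no output)
```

View pics/sc.png

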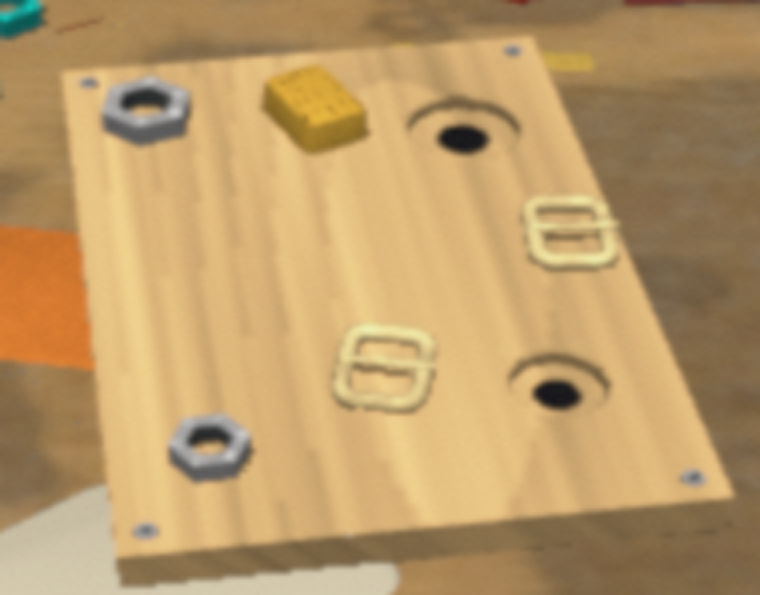

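View pics/cc.png

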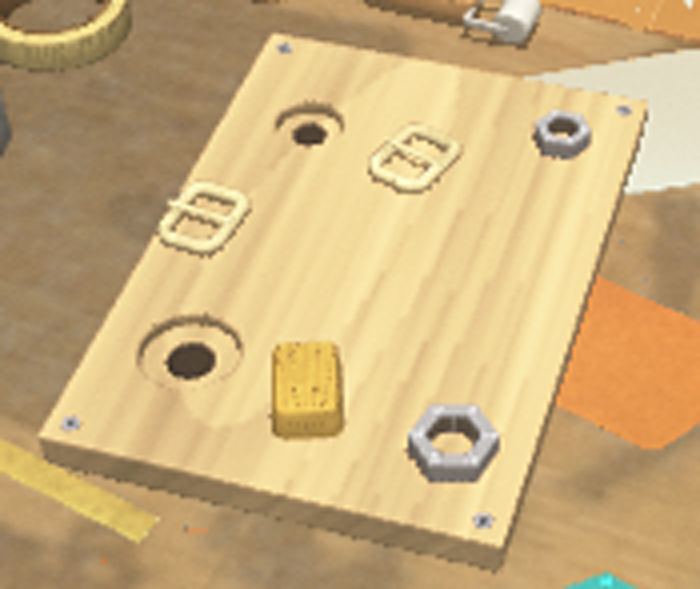

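Both crops show the targets clearly. Side crop: large nut (147,108), small nut (209,447), pockets (462,138) and (557,394). The grey nuts are the only ones on the board, so they're the ones meant. Next I'll measure positions.

```bash
cat > h.py <<'E'
import numpy as np, cv2
from bench import r
def ray(n,uv,z):
    c=r.camera_model(n);K=c['intrinsics'];R=c['R'];t=c['t']
    d=R.T@np.linalg.inv(K)@np.array([uv[0],uv[1],1.]);o=-R.T@t
    return o+d*(z-o[2])/d[2]
def tri(uvs):
    A=[];b=[]
    for n,uv in uvs:
        c=r.camera_model(n);P=c['intrinsics']@np.c_[c['R'],c['t']]
        for i in(0,1):
            q=uv[i]*P[2]-P[i];A.append(q[:3]);b.append(-q[3])
    return np.linalg.lstsq(np.array(A),np.array(b),rcond=None)[0]
def blobs(im,mask,amin=15):
    n,l,s,c=cv2.connectedComponentsWithStats(mask.astype(np.uint8))
    return [(s[i,4],c[i].round(2),s[i,:4]) for i in range(1,n) if s[i,4]>=amin]
E
python3 - <<'E'
from h import *
S=lambda u,v:(215+u/4,170+v/3.4); C=lambda u,v:(185+u/4,110+v/3.8)
cor={'-x+y':(S(62,72),C(503,545)),'+x+y':(S(532,37),C(42,438)),'+x-y':(S(733,496),C(274,35)),'-x-y':(S(118,557),C(646,100))}
for k,(s,c) in cor.items(): print(k,ray('side',s,25).round(1),ray('scene',c,25).round(1),tri([('side',s),('scene',c)]).round(1))
box={'side':(225,175,400,335),'scene':(195,112,350,262)}
for n in box:
    im=cv2.imread(f'pics/{n}0.png');x0,y0,x1,y1=box[n]
    sub=im[y0:y1,x0:x1].astype(int);mx=sub.max(2);mn=sub.min(2)
    print(n,'dark')
    for a,c,_ in blobs(im,mx<70,20): print(a,c+[x0,y0],ray(n,c+[x0,y0],15).round(1))
    print('grey')
    m=cv2.morphologyEx((((mx-sub[:,:,0])<20)&(mx<230)).astype(np.uint8),cv2.MORPH_CLOSE,np.ones((3,3)))
    for a,c,b in blobs(im,m,70): print(a,c+[x0,y0],b,ray(n,c+[x0,y0],31.5).round(1))
    hs=cv2.cvtColor(im[y0:y1,x0:x1],cv2.COLOR_BGR2HSV)
    print('wax')
    for a,c,b in blobs(im,(hs[:,:,1]>165)&(hs[:,:,0]>17)&(hs[:,:,0]<32),100): print(a,c+[x0,y0],b,ray(n,c+[x0,y0],38).round(1))
# buckles manual
for k,s,c in [('b1',S(385,368),C(413,158)),('b2',S(570,232),C(206,217))]:
    print(k,ray('side',s,30).round(1),ray('scene',c,30).round(1))
E
```

```text
-x+y [401.5 -19.9  25. ] [398.6 -17.   25. ] [400.4 -17.9  23.2]
+x+y [649.3   5.6  25. ] [644.2  10.9  25. ] [648.6   8.8  21.7]
+x-y [ 686.1 -349.9   25. ] [ 682.4 -344.6   25. ] [ 686.  -348.2   22.1]
-x-y [ 439.3 -376.1   25. ] [ 438.3 -373.2   25. ] [ 439.  -375.    23.4]
side dark
31 [250.68 198.42] [443.1 -32.9  15. ]
56 [330.3 210.5] [604. -77.  15.]
56 [353.7  285.75] [ 624.8 -275.7   15. ]
24 [266.88 297.42] [ 474.7 -296.3   15. ]
grey
278 [251.18 202.19] [16 18 21 19] [445.4 -64.7  31.5]
247 [266.86 301.3 ] [ 33 117  19  19] [ 474.9 -318.    31.5]
wax
419 [293.32 201.59] [57 15 24 24] [529.5 -73.7  38. ]
scene dark
grey
104 [324.98 145.1 ] [124  27  13  12] [ 475.2 -315.5   31.5]
249 [297.55 226.69] [ 92 105  23  20] [445.2 -62.9  31.5]
wax
b1 [ 551.4 -269.2   30. ] [ 549.4 -262.    30. ]
b2 [ 644.2 -174.1   30. ] [ 640.4 -168.1   30. ]
```

```bash
cat >> h.py <<'E'
B0=np.array([542.5,-183.]);BY=0.106
cb,sb=np.cos(BY),np.sin(BY);BR=np.array([[cb,-sb],[sb,cb]])
def b2w(x,y): return B0+BR@np.array([x,y])
def w2b(p): return BR.T@(np.array(p[:2])-B0)
def st():
    o=r.get_obs();w,x,y,z=o['tool_rot']
    from scipy.spatial.transform import Rotation as Ro
    M=Ro.from_quat([x,y,z,w]).as_matrix()
    psi=np.arctan2(M[1,0],M[0,0])
    return o,M,psi
def plan(bx,by,tip,psib):
    """target tool pose in board frame (x,y), tip height above bench, tool-x angle in board frame"""
    o,M,psi=st();p=o['ee_pos']
    dpsi=(psib+BY-psi+np.pi)%(2*np.pi)-np.pi
    t=np.r_[b2w(bx,by),tip+17]
    # shift in the tool axes after turning
    c,s=np.cos(psib+BY),np.sin(psib+BY)
    A=np.array([[c,s,0],[s,-c,0],[0,0,-1]])
    print('time',round(o['time_s'],2),'tcp',p.round(1),'board',w2b(p).round(1),'psib',round(psi-BY,3),'F',o['ft_force'].round(1))
    print('turn wz',round(-dpsi,3),'| shift units after turn',(A@(t-p)/25).round(2),'| before turn',(M.T@(t-p)/25).round(2))
E
python3 - <<'E'
from h import *
print(tri([('side',(255,58)),('scene',(238,270))]),tri([('side',(195,26)),('scene',(300,370))]),tri([('side',(280,20)),('scene',(135,260))]))
print([w2b(p).round(1) for p in [(445.3,-64),(475,-317),(529.5,-73.7),(550.4,-265.6),(642,-171),(604,-77),(624.8,-275.7)]])
plan(-84,178,60,np.pi/2)
E
```

```text
[452.46435179 169.21904885 227.31945646] [321.3160342  269.8670623  259.16813996] [522.35149137 235.97636726 288.25951201]
[array([-84.1, 128.6]), array([ -81.3, -126.1]), array([ -1.4, 110.1]), array([ -0.9, -83. ]), array([100.2,   1.4]), array([72.4, 98.9]), array([  72. , -100.9])]
time 0.15 tcp [248.9 573.  247.8] board [-212.   782.9] psib 2.626 F [ 0.5 -0.1  0.2]
turn wz 1.055 | shift units after turn [-24.19   5.12   6.83] | before turn [-16.39 -18.52   6.85]
```

arm_command(linear=[[0,0,-0.9],[0,0,-0.9],[0,0,-0.9],[0,0,-0.9],[0,0,-0.9],[0,0,0],[-1,0.3,0],[-1,0.3,0],[-1,0.3,0],[-1,0.3,0],[-1,0.3,0],[-1,0.3,0],[-1,0.3,0],[-1,0.3,0],[-1,0.3,0],[-1,0.3,0],[-1,0.3,0],[-1,0.3,0],[-1,0.3,0],[-1,0.3,0]], angular=[[0,0,0.176],[0,0,0.176],[0,0,0.176],[0,0,0.176],[0,0,0.176],[0,0,0.175],[0,0,0],[0,0,0],[0,0,0],[0,0,0],[0,0,0],[0,0,0],[0,0,0],[0,0,0],[0,0,0],[0,0,0],[0,0,0],[0,0,0],[0,0,0],[0,0,0]], fingers=[14,14,14,14,14,14,14,14,14,14,14,14,14,14,14,14,14,14,14,14])

```text
time_s: 2.65
ee_pos: [390.6, 235.5, 360.7]
tool_rot: [-0.0, 0.669, 0.744, -0.0]
ft_force: [0.3, 0.7, -0.3]
opening: 0.165
```

```bash
python3 - <<'E'
from h import *
plan(-84,182,60,np.pi/2); print(r.get_obs()['qpos'].round(2),r.get_obs()['opening'])
E
```

```text
time 2.65 tcp [390.6 235.5 360.7] board [-106.8  432.2] psib 1.571 F [ 0.3  0.7 -0.3]
turn wz 0.0 | shift units after turn [-10.01   0.91  11.35] | before turn [-10.01   0.91  11.35]
[0.41 0.15 1.56 0.   1.44 0.31] 0.16457636656755215
```

arm_command(linear=[[-1,0.1,0],[-1,0.1,0],[-1,0.1,0],[-1,0.1,0],[-1,0.1,0],[-1,0.1,0.3],[-1,0.1,0.8],[-1,0.1,1],[-1,0.1,1],[-1,0,1],[0,0,1],[0,0,1],[0,0,1],[0,0,1],[0,0,1],[0,0,1],[0,0,1],[0,0,0.3],[0,0,0]], angular=[[0,0,0],[0,0,0],[0,0,0],[0,0,0],[0,0,0],[0,0,0],[0,0,0],[0,0,0],[0,0,0],[0,0,0],[0,0,0],[0,0,0],[0,0,0],[0,0,0],[0,0,0],[0,0,0],[0,0,0],[0,0,0],[0,0,0]], fingers=[14,14,14,14,14,14,14,14,14,14,14,14,14,14,14,14,14,14,14])

```text
time_s: 5.03
ee_pos: [439.2, -9.9, 75.8]
tool_rot: [-0.0, 0.669, 0.744, -0.0]
ft_force: [-0.1, 0.2, 0.3]
opening: 0.158
```

```bash
python3 - <<'E'
from h import *
plan(-84,175,28,np.pi/2)
for n in('side','wrist','scene'): cv2.imwrite(f'pics/{n}1.png',r.grab_frame(n))
a=cv2.imread('pics/side1.png')[120:345,205:405]; cv2.imwrite('pics/s1.png',cv2.resize(a,None,fx=3,fy=2.6))
E
```

```text
time 5.03 tcp [439.2  -9.9  75.8] board [-84.4 183.1] psib 1.571 F [-0.1  0.2  0.3]
turn wz 0.0 | shift units after turn [-0.32  0.02  1.23] | before turn [-0.32  0.02  1.23]
```

View pics/s1.png

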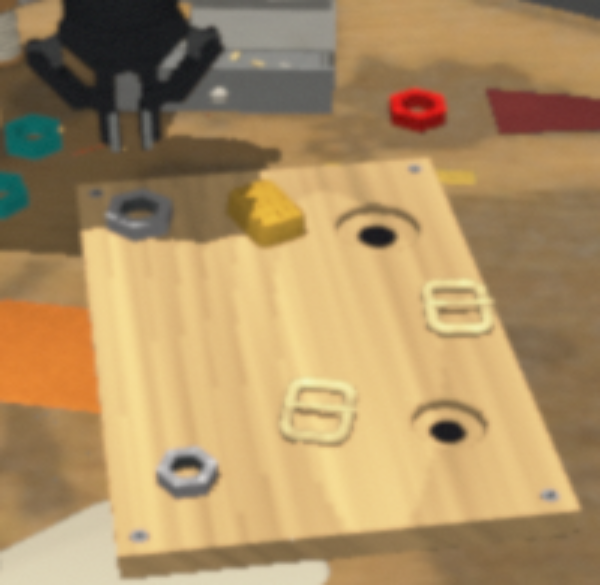

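View pics/wrist1.png

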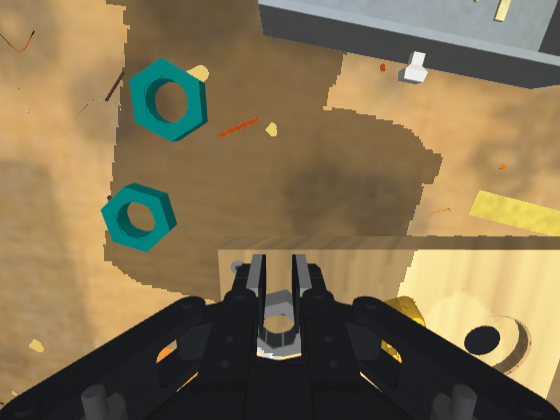

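Wrist view: the large nut is centred between the fingers, at about (279,325). The turquoise nuts lie off the board. I'll descend and push it along −y.

arm_command(linear=[[0,0,0.6],[0,0,0.45],[0,0,0.2],[-0.2,0,0],[-0.25,0,0],[-0.25,0,0],[-0.2,0,0],[-0.2,0,0],[-0.25,0,0],[-0.25,0,0],[-0.25,0,0]], angular=[[0,0,0],[0,0,0],[0,0,0],[0,0,0],[0,0,0],[0,0,0],[0,0,0],[0,0,0],[0,0,0],[0,0,0],[0,0,0]], fingers=[14,14,14,14,14,14,14,14,14,14,14])

```text
time_s: 6.55
ee_pos: [444.2, -56.3, 44.5]
tool_rot: [-0.0, 0.669, 0.744, -0.0]
ft_force: [0.4, 1.6, 0.6]
opening: 0.168
```

```bash
python3 - <<'E'
from h import *
plan(-84,71,28,np.pi/2)
for n in('side','wrist','scene'): cv2.imwrite(f'pics/{n}2.png',r.grab_frame(n))
a=cv2.imread('pics/side2.png')[120:345,205:405]; b=cv2.imread('pics/scene2.png')[110:265,185:360]
cv2.imwrite('pics/s2.png',np.hstack([cv2.resize(a,(400,450)),cv2.resize(b,(400,450))]))
E
```

```text
time 6.55 tcp [444.2 -56.3  44.5] board [-84.4 136.4] psib 1.571 F [0.4 1.6 0.6]
turn wz -0.0 | shift units after turn [-2.62  0.01 -0.02] | before turn [-2.62  0.02 -0.02]
```

View pics/s2.png

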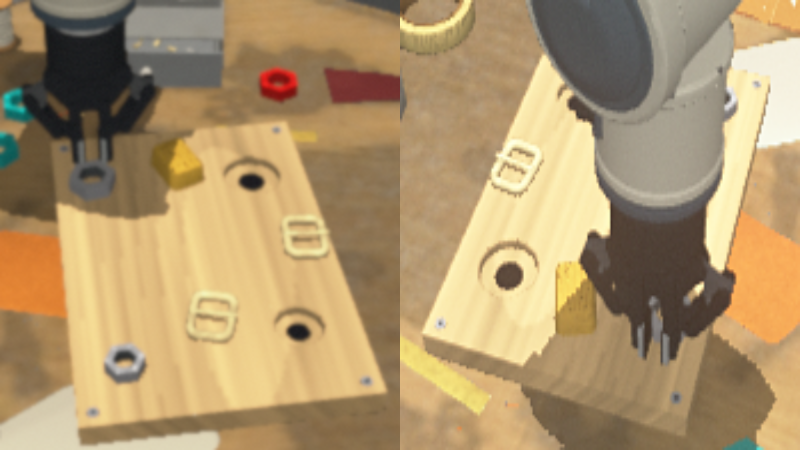

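The nut is moving (now at about (92,180) in the left half) and is well seated against both fingers. I'll continue.

arm_command(linear=[[-0.2,0,0],[-0.25,0,0],[-0.25,0,0],[-0.25,0,0],[-0.25,0,0],[-0.25,0,0],[-0.25,0,0],[-0.25,0,0],[-0.25,0,0],[-0.25,0,0],[-0.15,0,0],[0,0,0]], angular=[[0,0,0],[0,0,0],[0,0,0],[0,0,0],[0,0,0],[0,0,0],[0,0,0],[0,0,0],[0,0,0],[0,0,0],[0,0,0],[0,0,0]], fingers=[14,14,14,14,14,14,14,14,14,14,14,14])

```text
time_s: 8.2
ee_pos: [451.1, -120.8, 44.6]
tool_rot: [0.0, 0.669, 0.743, 0.0]
ft_force: [0.0, 1.0, 0.2]
opening: 0.165
```

```bash
cat >> h.py <<'E'
def nuts(tag,names=('side',)):
    box={'side':(225,175,400,335),'scene':(195,112,350,262)}
    for n in names:
        im=r.grab_frame(n);cv2.imwrite(f'pics/{n}{tag}.png',im);x0,y0,x1,y1=box[n]
        sub=im[y0:y1,x0:x1].astype(int);mx=sub.max(2)
        m=cv2.morphologyEx((((mx-sub[:,:,0])<20)&(mx<230)&(mx>60)).astype(np.uint8),cv2.MORPH_CLOSE,np.ones((3,3)))
        for a,c,b in blobs(im,m,70): print(n,a,c+[x0,y0],b,w2b(ray(n,c+[x0,y0],31.5)).round(1))
        cv2.imwrite(f'pics/z{n}{tag}.png',cv2.resize(im[110:345,200:410],None,fx=3,fy=2.5))
E
python3 - <<'E'
from h import *
nuts(3)
plan(-125,40,28,0)
E
```

```text
side 429 [253.91 228.9 ] [17 35 24 33] [-86.1  49.1]
side 223 [266.91 301.63] [ 33 117  19  19] [ -81.5 -127.8]
time 8.25 tcp [ 451.1 -120.6   44.5] board [-84.3  71.7] psib 1.571 F [0.2 0.3 1.1]
turn wz 1.571 | shift units after turn [-1.63  1.27 -0.02] | before turn [-1.27 -1.63 -0.02]
```

View pics/zside3.png

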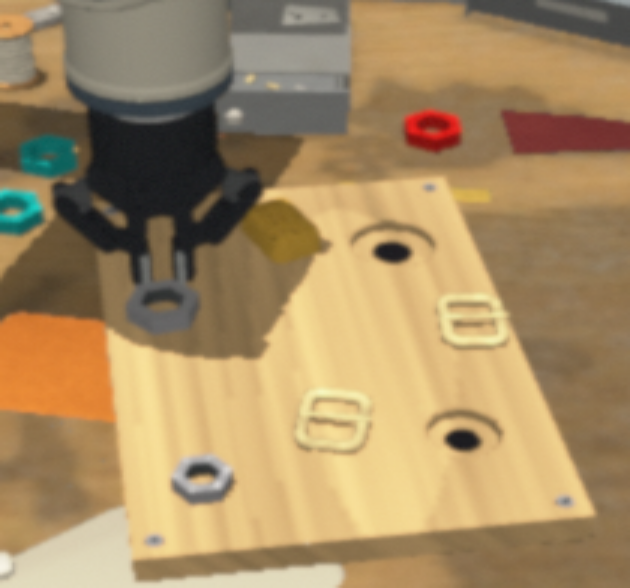

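The nut is now at about board (−85, 41), as expected. I'll raise the tool, turn it a quarter turn and go behind it on the −x side.

arm_command(linear=[[0.4,0,0],[0.1,0,-0.6],[0,0,-0.7],[0,0,0],[0,0,0],[0,0,0],[0,0,0],[0,0,0],[0,0,0],[0,0,0],[0,0,0],[0,0,0],[-0.9,0,0],[-0.94,0.6,0],[0,0.6,0],[0,0.54,0],[0,0,0.7],[0,0,0.6],[0,0,0]], angular=[[0,0,0],[0,0,0],[0,0,0],[0,0,0.1746],[0,0,0.1746],[0,0,0.1746],[0,0,0.1746],[0,0,0.1746],[0,0,0.1746],[0,0,0.1746],[0,0,0.1746],[0,0,0.1746],[0,0,0],[0,0,0],[0,0,0],[0,0,0],[0,0,0],[0,0,0],[0,0,0]], fingers=[14,14,14,14,14,14,14,14,14,14,14,14,14,14,14,14,14,14,14])

```text
time_s: 10.62
ee_pos: [408.8, -156.2, 43.9]
tool_rot: [-0.0, 0.999, 0.053, -0.001]
ft_force: [-0.0, 0.9, -0.0]
opening: 0.167
```

```bash
python3 - <<'E'
from h import *
nuts(4)
plan(14,41,28,0)
E
```

```text
side 97 [228.73 212.51] [ 0 28  8 21] [-130.5  102.9]
side 319 [253.87 232.7 ] [17 47 24 21] [-87.1  38.7]
side 224 [266.92 301.67] [ 33 117  19  19] [ -81.5 -127.9]
time 10.68 tcp [ 408.9 -156.3   44.4] board [-130.    40.7] psib -0.001 F [0.4 0.2 0.1]
turn wz -0.001 | shift units after turn [ 5.76 -0.01 -0.02] | before turn [ 5.76 -0.02 -0.03]
```

View pics/zside4.png

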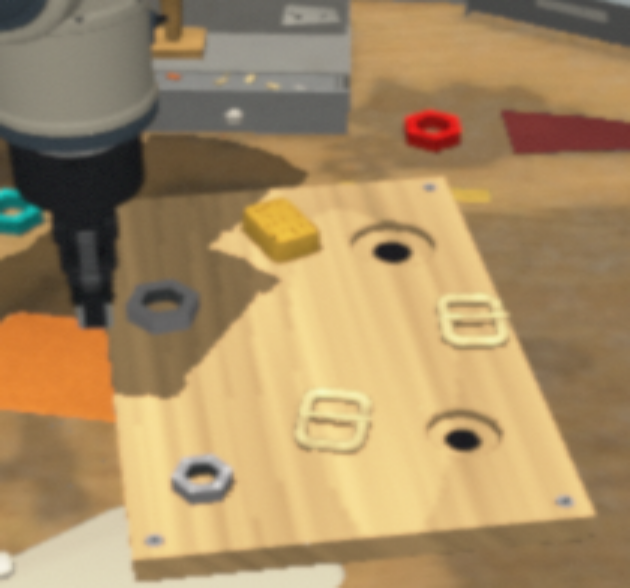

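The nut is in line ahead of the fingers, which are centred on y ≈ 41. I'll push along +x.

arm_command(linear=[[0.25,0,0],[0.2,0,0],[0.2,0,0],[0.25,0,0],[0.3,0,0],[0.3,0,0],[0.3,0,0],[0.3,0,0],[0.3,0,0],[0.3,0,0],[0.3,0,0],[0.2,0,0]], angular=[[0,0,0],[0,0,0],[0,0,0],[0,0,0],[0,0,0],[0,0,0],[0,0,0],[0,0,0],[0,0,0],[0,0,0],[0,0,0],[0,0,0]], fingers=[14,14,14,14,14,14,14,14,14,14,14,14])

```text
time_s: 12.18
ee_pos: [488.6, -147.7, 44.5]
tool_rot: [0.0, 0.999, 0.053, 0.0]
ft_force: [-1.5, -0.8, 1.4]
opening: 0.163
```

```bash
python3 - <<'E'
from h import *
nuts(5)
plan(14,41,28,0)
print('wax corner',w2b(ray('side',(296.7,214.8),25)))
E
```

```text
side 85 [276.11 208.06] [48 23  7 21] [-36.8 102.9]
side 291 [290.16 228.72] [53 40 23 24] [-18.1  39.8]
side 232 [266.85 301.49] [ 33 117  19  19] [ -81.6 -127.5]
time 12.22 tcp [ 489.2 -147.8   44.6] board [-49.3  40.7] psib -0.001 F [1.3 0.4 0.3]
turn wz -0.001 | shift units after turn [ 2.53 -0.01 -0.02] | before turn [ 2.53 -0.02 -0.02]
wax corner [ 1.54797814 84.52294085]
```

View pics/zside5.png

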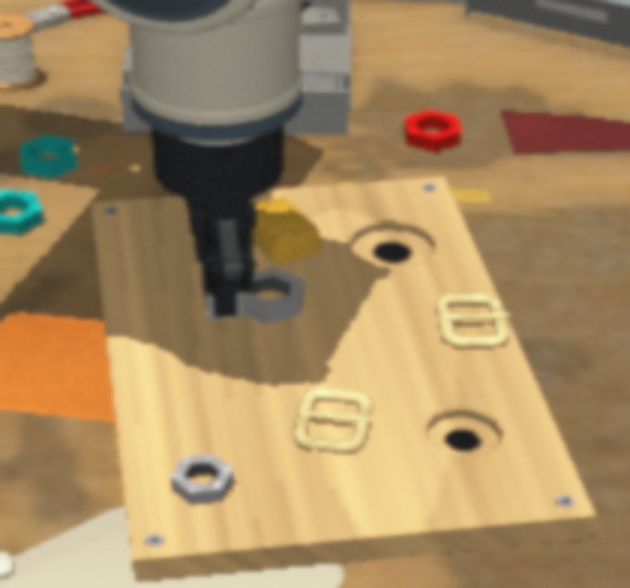

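Tracking well; the nut is at (−18, 40). Continuing, then backing off.

arm_command(linear=[[0.2,0,0],[0.3,0,0],[0.3,0,0],[0.3,0,0],[0.3,0,0],[0.3,0,0],[0.3,0,0],[0.3,0,0],[0.2,0,0],[0.1,0,0],[-0.3,0,0],[-0.4,0,-0.4],[0,0,-0.9],[0,0,0]], angular=[[0,0,0],[0,0,0],[0,0,0],[0,0,0],[0,0,0],[0,0,0],[0,0,0],[0,0,0],[0,0,0],[0,0,0],[0,0,0],[0,0,0],[0,0,0],[0,0,0]], fingers=[14,14,14,14,14,14,14,14,14,14,14,14,14,14])

```text
time_s: 13.98
ee_pos: [535.4, -143.2, 78.8]
tool_rot: [0.001, 0.999, 0.052, 0.001]
ft_force: [0.0, -1.1, -0.1]
opening: 0.169
```

```bash
python3 - <<'E'
from h import *
nuts(6)
n=np.array([46,40.]);g=np.array([72,100.])
d=(g-n)/np.linalg.norm(g-n);a=np.arctan2(d[1],d[0]);print(d,a,np.linalg.norm(g-n))
p=n-45*d; plan(p[0],p[1],28,a)
E
```

```text
side 92 [303.97 189.92] [76  5  7 21] [ 27.2 151.5]
side 326 [323.37 224.68] [88 39 22 22] [46.2 42. ]
side 229 [266.84 301.52] [ 33 117  19  19] [ -81.6 -127.6]
[0.39760744 0.91755563] 1.1618884978439712 65.39113089708727
time 14.03 tcp [ 535.2 -143.    77.9] board [-3.  40.5] psib -0.001 F [-0.  -0.4 -0.7]
turn wz -1.163 | shift units after turn [-1.04  1.81  1.32] | before turn [1.24 1.67 1.32]
```

View pics/zside6.png

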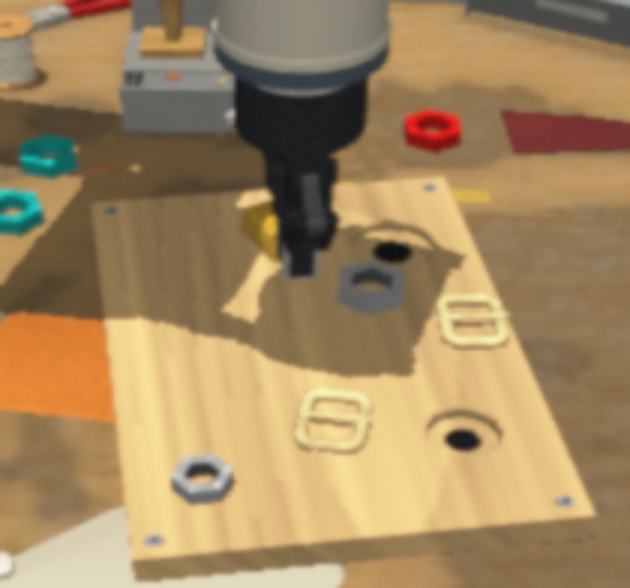

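The nut is at about (46, 41), in front of the large pocket. I'll reposition behind it for the diagonal push.

arm_command(linear=[[0,0.8,0],[0.6,0.87,0],[0.64,0,0],[0,0,0],[0,0,0],[0,0,0],[0,0,0],[0,0,0],[0,0,0],[0,0,0],[0,0,0.7],[0,0,0.6],[0,0,0]], angular=[[0,0,0],[0,0,0],[0,0,0],[0,0,-0.166],[0,0,-0.166],[0,0,-0.166],[0,0,-0.166],[0,0,-0.166],[0,0,-0.166],[0,0,-0.166],[0,0,0],[0,0,0],[0,0,0]], fingers=[14,14,14,14,14,14,14,14,14,14,14,14,14])

```text
time_s: 15.65
ee_pos: [570.0, -181.2, 42.9]
tool_rot: [-0.001, 0.807, 0.591, -0.0]
ft_force: [0.8, 0.2, -0.3]
opening: 0.157
```

```bash
python3 - <<'E'
from h import *
nuts(7)
d=np.array([.3976,.9176]);p=np.array([72,100])-31*d; plan(p[0],p[1],28,1.162)
cv2.imwrite('pics/wrist7.png',r.grab_frame('wrist'))
E
```

```text
side 134 [323.29 176.98] [84  0 32  6] [ 75.  188.8]
side 213 [318.09 232.89] [84 42 18 31] [32.  21.1]
side 227 [266.81 301.52] [ 33 117  19  19] [ -81.7 -127.6]
time 15.7 tcp [ 570.  -181.1   43.1] board [27.6 -1. ] psib 1.159 F [-0.2  0.8  0.5]
turn wz -0.003 | shift units after turn [ 3.17  0.02 -0.08] | before turn [ 3.17  0.01 -0.08]
```

View pics/zside7.png

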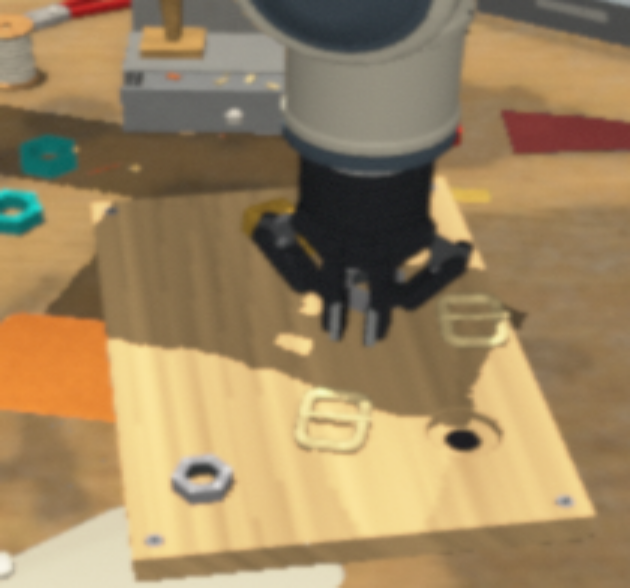

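View pics/wrist7.png

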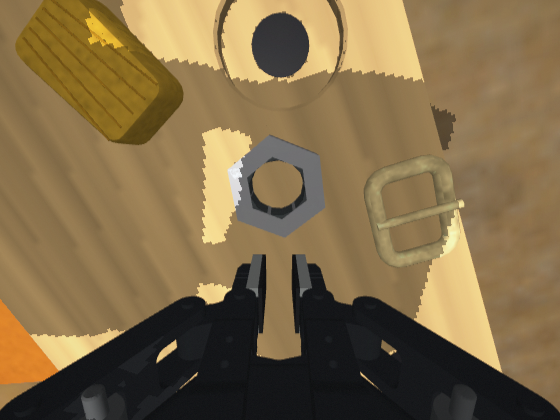

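The wrist view shows the nut at (276,187), the pocket bore at (281,45) and the fingers centred at about x=279, all in line. Buckle 2 (415,210) and the wax (100,65) are clear of the path.

arm_command(linear=[[0.2,0,-0.06],[0.2,0,0],[0.2,0,0],[0.2,0,0],[0.25,0,0],[0.25,0,0],[0.25,0,0],[0.25,0,0],[0.2,0,0],[0.2,0,0],[0,0,0]], angular=[[0,0,0],[0,0,0],[0,0,0],[0,0,0],[0,0,0],[0,0,0],[0,0,0],[0,0,0],[0,0,0],[0,0,0],[0,0,0]], fingers=[14,14,14,14,14,14,14,14,14,14,14])

```text
time_s: 17.12
ee_pos: [587.1, -128.2, 46.1]
tool_rot: [0.0, 0.806, 0.592, 0.0]
ft_force: [0.2, 0.5, -0.2]
opening: 0.16
```

```bash
python3 - <<'E'
from h import *
d=np.array([.3976,.9176]);p=np.array([72,100])-31*d; plan(p[0],p[1],28,1.162)
cv2.imwrite('pics/wrist8.png',r.grab_frame('wrist'))
E
```

```text
time 17.12 tcp [ 587.1 -128.2   46.1] board [50.2 49.8] psib 1.162 F [ 0.2  0.5 -0.2]
turn wz -0.0 | shift units after turn [0.95 0.   0.04] | before turn [0.95 0.   0.04]
```

View pics/wrist8.png

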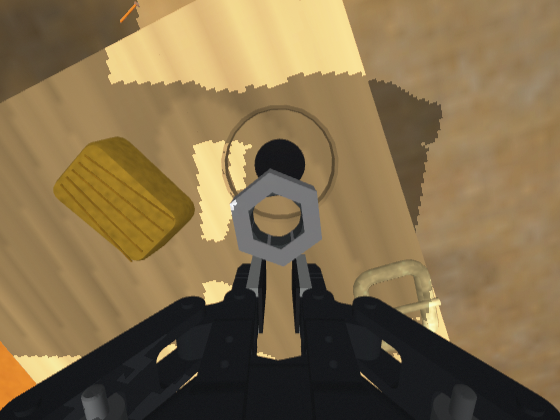

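The nut (276,215) overlaps the pocket rim and is well centred, with the bore at (279,161). I'll finish the push slowly.

arm_command(linear=[[0.15,0,0],[0.15,0,0],[0.15,0,0],[0.15,0,0],[0.15,0,0],[0.15,0,0],[0.1,0,0],[0,0,0],[0,0,0]], angular=[[0,0,0],[0,0,0],[0,0,0],[0,0,0],[0,0,0],[0,0,0],[0,0,0],[0,0,0],[0,0,0]], fingers=[14,14,14,14,14,14,14,14,14])

```text
time_s: 18.3
ee_pos: [594.5, -104.7, 46.0]
tool_rot: [0.0, 0.806, 0.592, 0.0]
ft_force: [-0.2, 0.5, -0.1]
opening: 0.165
```

```bash
python3 - <<'E'
from h import *
plan(27,0,28,1.162)
cv2.imwrite('pics/wrist9.png',r.grab_frame('wrist'))
E
```

```text
time 18.3 tcp [ 594.5 -104.7   46. ] board [60.  72.3] psib 1.161 F [-0.2  0.5 -0.1]
turn wz -0.001 | shift units after turn [-3.18 -0.06  0.04] | before turn [-3.18 -0.06  0.04]
```

View pics/wrist9.png

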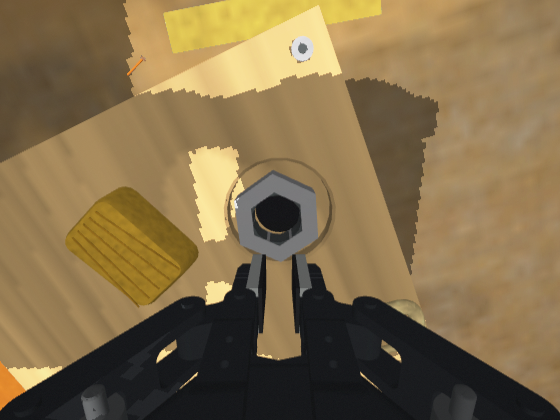

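The nut has dropped: it sits inside the pocket ring, with its bore showing over the dark disc at (278,212). I'll back off and check from above.

arm_command(linear=[[-0.3,0,0],[-0.5,0,-0.3],[-0.8,0,-0.8],[-0.8,0,-0.8],[-0.8,0,0],[0,0,0],[0,0,0],[0,0,0],[0,0,0],[0,0,0],[0,0,0],[0,0,0]], angular=[[0,0,0],[0,0,0],[0,0,0],[0,0,0],[0,0,0.1675],[0,0,0.1675],[0,0,0.1675],[0,0,0.1675],[0,0,0.1675],[0,0,0.1675],[0,0,0.1675],[0,0,0.1675]], fingers=[12,12,12,12,12,12,12,12,12,12,12,12])

```text
time_s: 19.85
ee_pos: [570.3, -182.0, 94.1]
tool_rot: [0.0, 0.999, -0.039, 0.0]
ft_force: [0.6, 0.9, -0.0]
opening: 0.143
```

```bash
python3 - <<'E'
from h import *
nuts(10)
plan(-121,-119,28,-.178)
E
```

```text
side 113 [321.93 197.55] [94 12  7 22] [ 59.1 122. ]
side 140 [334.51 208.47] [103  24  13  18] [77.2 85.3]
side 227 [266.81 301.52] [ 33 117  19  19] [ -81.7 -127.6]
time 19.9 tcp [ 570.3 -181.9   94.1] board [27.8 -1.9] psib -0.194 F [ 0.1 -0.1  0.1]
turn wz -0.016 | shift units after turn [-5.03  5.66  1.96] | before turn [-4.94  5.74  1.96]
```

View pics/zside10.png

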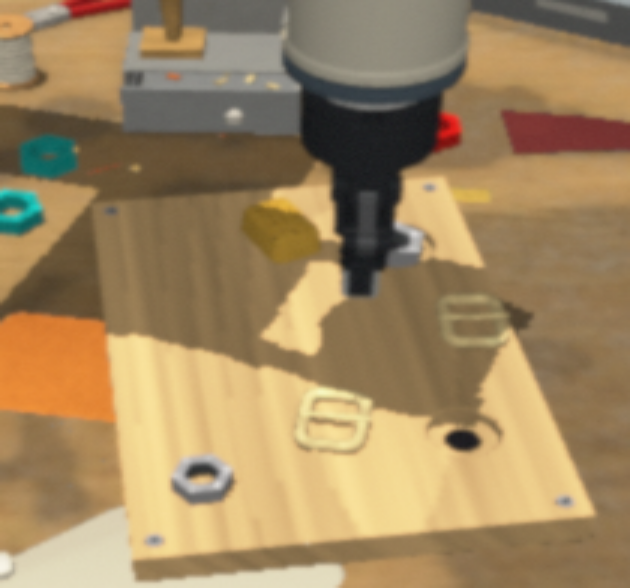

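arm_command(linear=[[-0.82,0.96,0],[-0.82,0.96,0],[-0.82,0.96,0],[-0.82,0.96,0],[-0.83,0.95,0],[-0.83,0.95,0],[0,0,0.7],[0,0,0.7],[0,0,0.5],[0,0,0.06]], angular=[[0,0,0],[0,0,0],[0,0,0],[0,0,0],[0,0,0],[0,0,0],[0,0,-0.016],[0,0,0],[0,0,0],[0,0,0]], fingers=[12,12,12,12,12,12,12,12,12,12])

```text
time_s: 21.15
ee_pos: [436.6, -315.2, 44.1]
tool_rot: [-0.0, 1.0, -0.028, -0.0]
ft_force: [-0.4, -0.6, 0.7]
opening: 0.139
```

```bash
python3 - <<'E'
from h import *
nuts(11)
d=np.array([np.cos(.178),-np.sin(.178)]);p=np.array([32,-147])-25.5*d;plan(*p,28,-.178)
cv2.imwrite('pics/wrist11.png',r.grab_frame('wrist'))
E
```

```text
side 2111 [249.7  204.23] [ 0  0 48 66] [-87.6 122. ]
side 249 [329.94 207.41] [95 24 21 17] [68.9 89.7]
side 86 [226.69 215.73] [ 0 28  6 24] [-135.   94.]
side 134 [237.48 284.87] [ 9 98  7 24] [-126.8  -85.1]
side 264 [266.75 301.64] [ 32 117  20  20] [ -81.8 -127.8]
time 21.2 tcp [ 436.8 -315.2   44.4] board [-119.1 -120.3] psib -0.162 F [-0.1 -0.8 -0.4]
turn wz 0.016 | shift units after turn [ 5.12 -0.02 -0.03] | before turn [ 5.12  0.06 -0.03]
```

View pics/zside11.png

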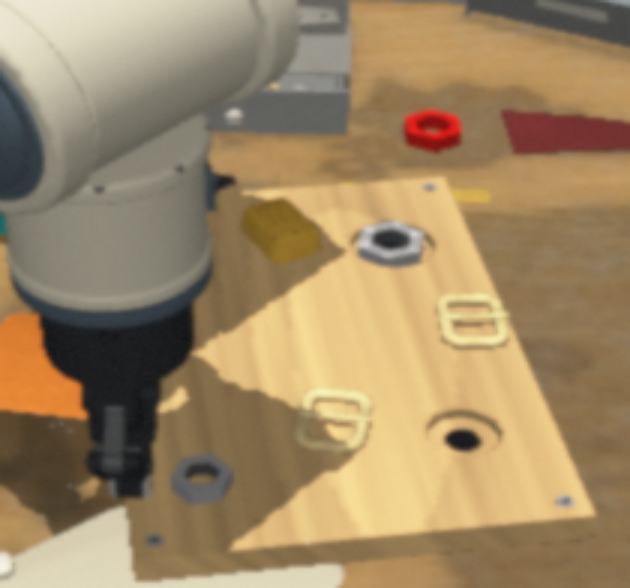

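View pics/wrist11.png

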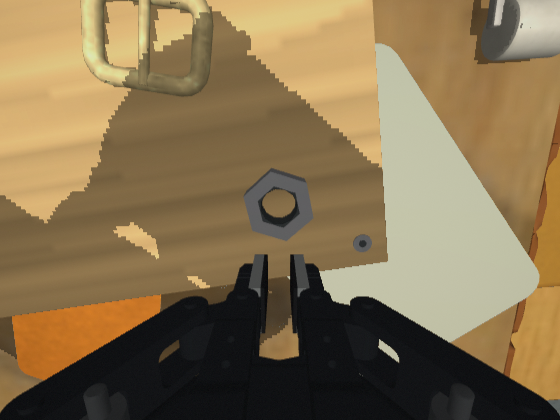

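Side view: the large nut is flat in its pocket at (390,243). In the wrist view the small nut (278,204) is centred on the fingers, and buckle 1 (left edge x≈83, right edge x≈212) is clear of the path. Pushing.

arm_command(linear=[[0.15,0,0],[0.2,0,0],[0.2,0,0],[0.2,0,0],[0.25,0,0],[0.3,0,0],[0.3,0,0],[0.3,0,0],[0.3,0,0],[0.3,0,0],[0.2,0,0]], angular=[[0,0,0.016],[0,0,0],[0,0,0],[0,0,0],[0,0,0],[0,0,0],[0,0,0],[0,0,0],[0,0,0],[0,0,0],[0,0,0]], fingers=[12,12,12,12,12,12,12,12,12,12,12])

```text
time_s: 22.62
ee_pos: [504.9, -320.1, 44.5]
tool_rot: [0.0, 0.999, -0.036, 0.0]
ft_force: [-0.9, 0.8, 0.8]
opening: 0.141
```

```bash
python3 - <<'E'
from h import *
d=np.array([np.cos(.178),-np.sin(.178)]);p=np.array([32,-147])-25.5*d;plan(*p,28,-.178)
cv2.imwrite('pics/wrist12.png',r.grab_frame('wrist'))
E
```

```text
time 22.62 tcp [ 504.9 -320.1   44.5] board [ -51.9 -132.3] psib -0.178 F [-0.9  0.8  0.8]
turn wz -0.0 | shift units after turn [ 2.39 -0.02 -0.02] | before turn [ 2.39 -0.02 -0.02]
```

View pics/wrist12.png

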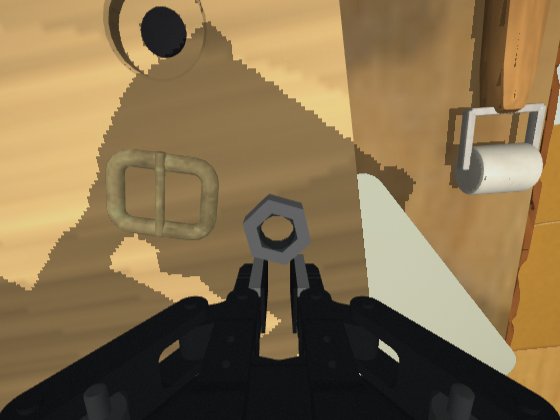

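Nut tracking at (277,229); buckle 1 (right edge x≈217) stays clear. Continuing, then backing off.

arm_command(linear=[[0.2,0,0],[0.3,0,0],[0.3,0,0],[0.3,0,0],[0.3,0,0],[0.3,0,0],[0.3,0,0],[0.3,0,0],[0.1,0,0],[-0.3,0,0],[-0.4,0,-0.4],[0,0,-0.9],[0,0,0]], angular=[[0,0,0],[0,0,0],[0,0,0],[0,0,0],[0,0,0],[0,0,0],[0,0,0],[0,0,0],[0,0,0],[0,0,0],[0,0,0],[0,0,0],[0,0,0]], fingers=[12,12,12,12,12,12,12,12,12,12,12,12,12])

```text
time_s: 24.3
ee_pos: [546.7, -323.7, 79.1]
tool_rot: [0.001, 0.999, -0.037, 0.001]
ft_force: [-0.4, -0.2, -0.1]
opening: 0.141
```

```bash
python3 - <<'E'
from h import *
nuts(13)
n=np.array([32,-147.]);g=np.array([72,-100.])
d=(g-n)/np.linalg.norm(g-n);a=np.arctan2(d[1],d[0]);print(d,a,np.linalg.norm(g-n))
p=n-42*d; print(p);plan(p[0],p[1],28,a)
cv2.imwrite('pics/wrist13.png',r.grab_frame('wrist'))
E
```

```text
side 1698 [314.36 198.05] [57  0 69 49] [ 43.6 122.6]
side 162 [313.5  270.64] [85 83  8 26] [  6.4 -71.3]
side 249 [337.32 303.62] [103 119  20  20] [  31.9 -148. ]
[0.64811863 0.76153939] 0.8656849786804648 61.71709649683789
[   4.77901756 -178.98465437]
time 24.35 tcp [ 546.5 -323.4   78.1] board [ -10.9 -140.1] psib -0.179 F [ 0.   0.  -0.4]
turn wz -1.045 | shift units after turn [-0.78  1.49  1.32] | before turn [0.89 1.42 1.33]
```

View pics/wrist13.png

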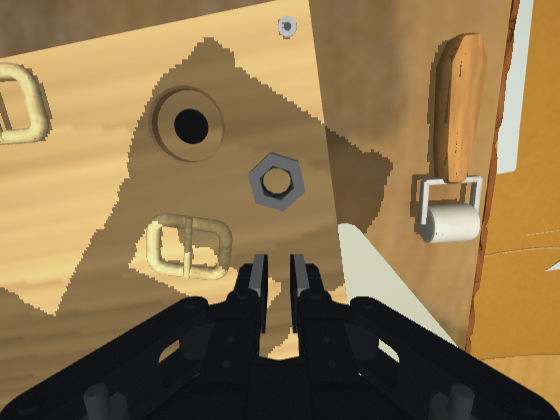

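View pics/zside13.png

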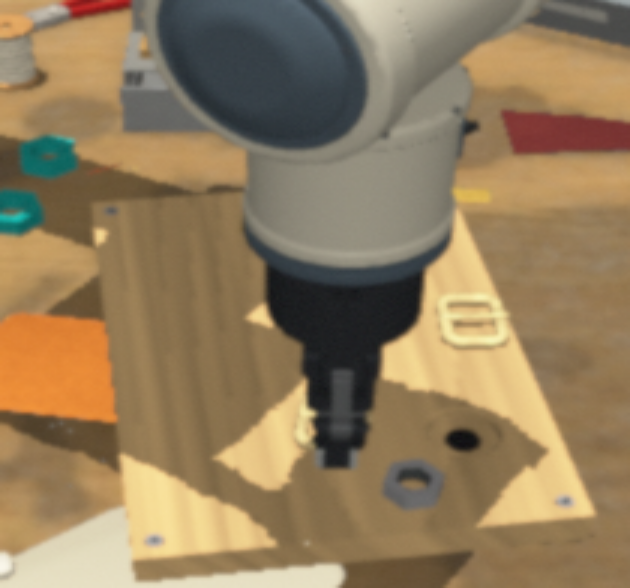

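The small nut is at (32, −148), as planned. In the wrist view the nut is at (277,181) and the pocket at (191,126). Repositioning for the diagonal push.

arm_command(linear=[[0,0.8,0],[0.4,0.62,0],[0.49,0,0],[0,0,0],[0,0,0],[0,0,0],[0,0,0],[0,0,0],[0,0,0],[0,0,0.7],[0,0,0.6],[0,0,0]], angular=[[0,0,0],[0,0,0],[0,0,0],[0,0,-0.174],[0,0,-0.174],[0,0,-0.174],[0,0,-0.174],[0,0,-0.174],[0,0,-0.174],[0,0,0],[0,0,0],[0,0,0]], fingers=[12,12,12,12,12,12,12,12,12,12,12,12])

```text
time_s: 25.9
ee_pos: [566.0, -359.8, 42.9]
tool_rot: [-0.001, 0.885, 0.465, -0.0]
ft_force: [-0.2, 0.5, 0.6]
opening: 0.143
```

```bash
python3 - <<'E'
from h import *
d=np.array([.648,.7615]);p=np.array([72,-100])-25*d; plan(p[0],p[1],28,.866)
cv2.imwrite('pics/wrist14.png',r.grab_frame('wrist'))
E
```

```text
time 25.9 tcp [ 566.  -359.8   42.9] board [   4.7 -178.3] psib 0.862 F [-0.2  0.5  0.6]
turn wz -0.004 | shift units after turn [ 3.13  0.02 -0.08] | before turn [ 3.13  0.01 -0.08]
```

View pics/wrist14.png

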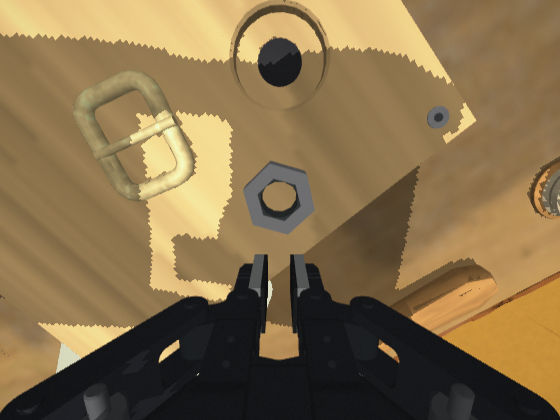

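The nut (278,198), pocket bore (280,62) and fingers (279) are in line. Pushing.

arm_command(linear=[[0.2,0,-0.06],[0.2,0,0],[0.2,0,0],[0.2,0,0],[0.25,0,0],[0.25,0,0],[0.25,0,0],[0.25,0,0],[0.25,0,0],[0.2,0,0],[0.1,0,0],[0,0,0]], angular=[[0,0,0],[0,0,0],[0,0,0],[0,0,0],[0,0,0],[0,0,0],[0,0,0],[0,0,0],[0,0,0],[0,0,0],[0,0,0],[0,0,0]], fingers=[12,12,12,12,12,12,12,12,12,12,12,12])

```text
time_s: 27.45
ee_pos: [599.5, -311.5, 46.0]
tool_rot: [-0.0, 0.884, 0.467, 0.0]
ft_force: [0.3, -0.1, -0.7]
opening: 0.141
```

```bash
python3 - <<'E'
from h import *
d=np.array([.648,.7615]);p=np.array([72,-100])-25*d; plan(p[0],p[1],28,.866)
cv2.imwrite('pics/wrist15.png',r.grab_frame('wrist'))
E
```

```text
time 27.45 tcp [ 599.5 -311.5   46. ] board [  43.1 -133.8] psib 0.866 F [ 0.3 -0.1 -0.7]
turn wz -0.0 | shift units after turn [0.78 0.   0.04] | before turn [0.78 0.   0.04]
```

View pics/wrist15.png

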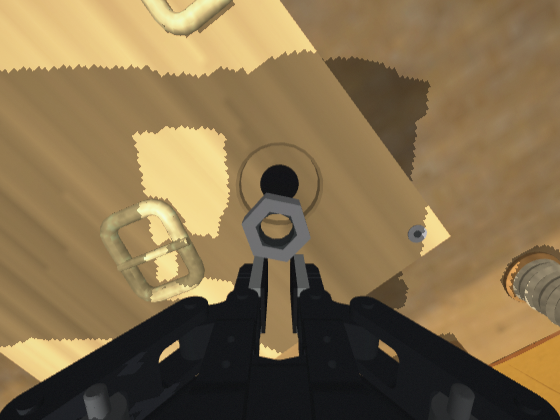

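The nut (276,229) is at the rim, centred. Finishing slowly, with the tips lowered slightly.

arm_command(linear=[[0.12,0,0.08],[0.15,0,0],[0.15,0,0],[0.15,0,0],[0.15,0,0],[0.1,0,0],[0,0,0],[0,0,0]], angular=[[0,0,0],[0,0,0],[0,0,0],[0,0,0],[0,0,0],[0,0,0],[0,0,0],[0,0,0]], fingers=[12,12,12,12,12,12,12,12])

```text
time_s: 28.5
ee_pos: [611.0, -294.8, 44.1]
tool_rot: [0.0, 0.884, 0.467, 0.0]
ft_force: [0.4, 0.3, -0.6]
opening: 0.137
```

```bash
python3 - <<'E'
from h import *
plan(27,0,28,.866)
cv2.imwrite('pics/wrist16.png',r.grab_frame('wrist'))
E
```

```text
time 28.5 tcp [ 611.  -294.8   44.1] board [  56.3 -118.4] psib 0.865 F [ 0.4  0.3 -0.6]
turn wz -0.001 | shift units after turn [ 2.85 -3.96 -0.04] | before turn [ 2.85 -3.96 -0.04]
```

View pics/wrist16.png

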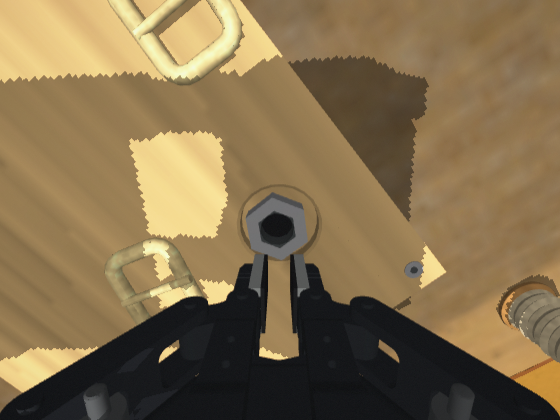

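The nut now lies inside the ring at (275,227). I'll back off, rise, and check from the outer cameras.

arm_command(linear=[[-0.3,0,0],[-0.6,0,-0.3],[-0.8,0,-1],[-1,0,-1],[-1,0,-1],[-1,0,-1],[-1,0,-1],[-1,0,-1],[-1,0,-1],[-1,0,0],[0,0,0],[0,0,0]], angular=[[0,0,0],[0,0,0],[0,0,0],[0,0,0],[0,0,0],[0,0,0],[0,0,0],[0,0,0],[0,0,0],[0,0,0],[0,0,0],[0,0,0]], fingers=[12,12,12,12,12,12,12,12,12,12,12,12])

```text
time_s: 30.05
ee_pos: [487.9, -474.0, 225.8]
tool_rot: [-0.001, 0.884, 0.467, -0.0]
ft_force: [-0.3, 0.1, -0.5]
opening: 0.138
```

```bash
python3 - <<'E'
from h import *
nuts(17,('side','scene'))
print('TCP',r.get_obs()['ee_pos'])
cv2.imwrite('pics/wrist17.png',r.grab_frame('wrist'))
a=cv2.imread('pics/side17.png')[170:345,215:405]; b=cv2.imread('pics/side0.png')[170:345,215:405]
cv2.imwrite('pics/cmp17.png',np.hstack([cv2.resize(b,(400,560),interpolation=2),cv2.resize(a,(400,560),interpolation=2)]))
b=cv2.imread('pics/scene17.png')[110:265,185:360];cv2.imwrite('pics/cc17.png',cv2.resize(b,None,fx=4,fy=3.8,interpolation=2))
E
```

```text
side 114 [231.51 179.55] [ 0  0 13 14] [-118.5  207.8]
side 1307 [276.67 203.08] [ 0  0 97 44] [-33.8 117.9]
side 255 [330.11 207.41] [95 24 21 17] [69.2 89.7]
side 182 [234.26 238.82] [ 0 52 18 24] [-124.7   27.4]
side 288 [312.17 271.34] [76 79 27 30] [  3.8 -72.6]
side 216 [353.29 282.59] [120 100  18  16] [  68.3 -107.7]
side 98 [262.48 298.5 ] [ 34 114   7  22] [ -88.  -120.3]
side 118 [278.03 307.24] [ 49 123   9  20] [ -65.  -141.8]
scene 90 [262.37 142.74] [62 25 12 11] [ 67.7 -89.8]
scene 259 [232.9  202.39] [28 81 21 19] [ 67.  107.2]
TCP [ 488.39925863 -473.58980101  225.88458433]
```

View pics/cmp17.png

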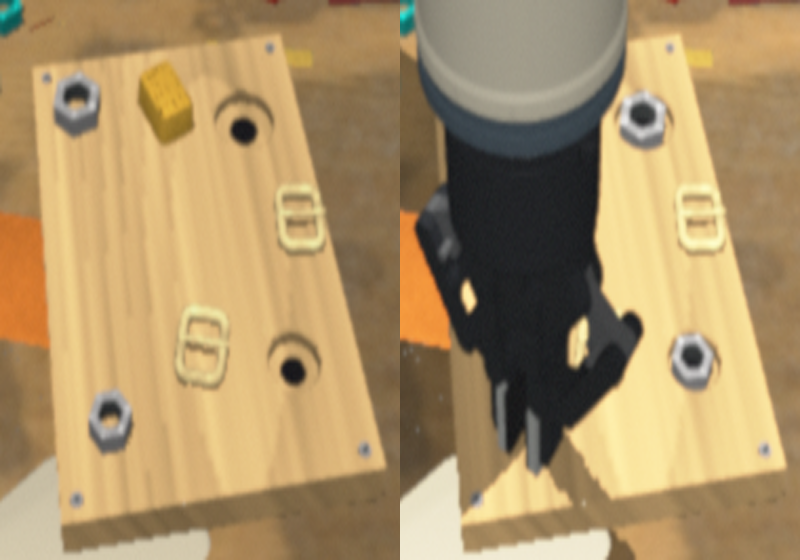

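View pics/wrist17.png

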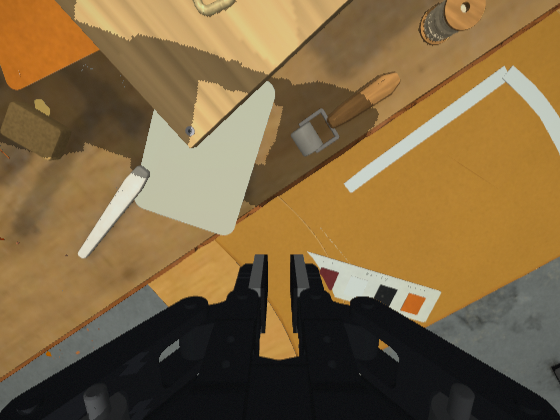

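View pics/cc17.png

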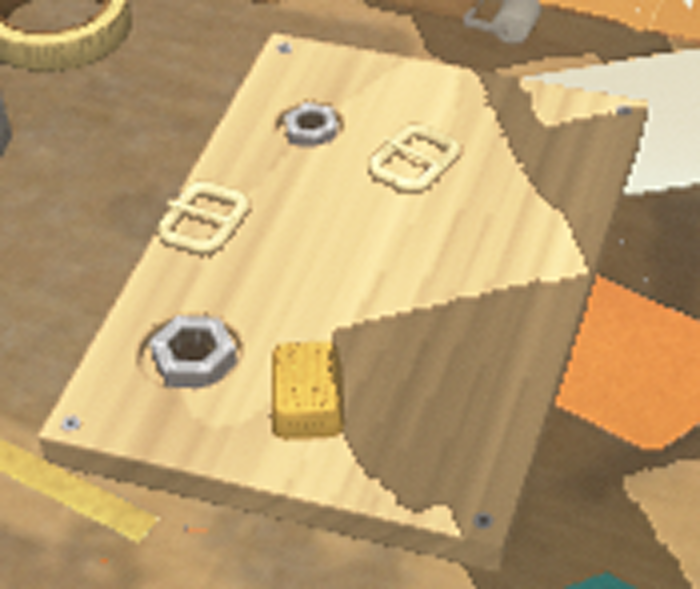

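```bash
python3 - <<'E'
from h import *
for s,c in [((330.11,207.41),(232.9,202.39)),((353.29,282.59),(262.37,142.74))]:
    X=tri([('side',s),('scene',c)]);print(w2b(X).round(1),X.round(1), [w2b(ray('side',s,25)).round(1),w2b(ray('scene',c,25)).round(1)])
a=cv2.imread('pics/side17.png')
cv2.imwrite('pics/n17.png',np.hstack([cv2.resize(a[185:230,305:355],(400,360),interpolation=2),cv2.resize(a[260:305,330:380],(400,360),interpolation=2)]))
plan(72-60*.648,-100-60*.7615,100,.866)
E
```

```text
[ 71.5 100.1] [603.  -75.9  22.1] [array([71.1, 97. ]), array([ 69.7, 102.3])]
[ 71.3 -99.6] [ 623.9 -274.5   21.9] [array([  70.2, -102.2]), array([ 70.4, -96.5])]
time 30.2 tcp [ 488.5 -473.6  226. ] board [ -84.4 -283.3] psib 0.866 F [ 0.4 -0.1 -0.3]
turn wz 0.0 | shift units after turn [7.24 0.02 4.36] | before turn [7.24 0.02 4.36]
```

View pics/n17.png

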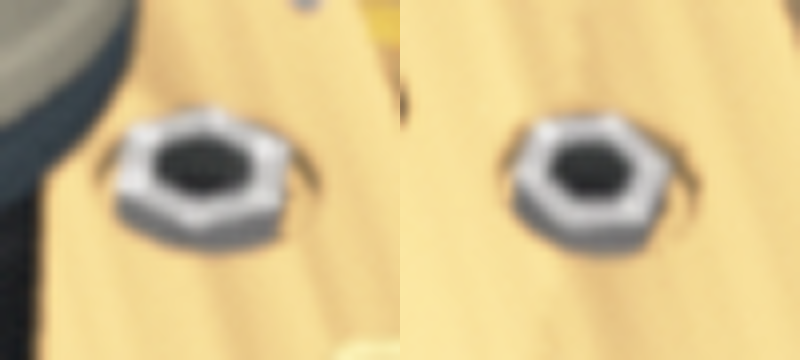

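Both nuts triangulate to within 1 mm of their pocket centres. The small nut's visible wall looks fairly tall, so I'll take a close wrist look to rule out a tilt.

arm_command(linear=[[1,0,0.4],[1,0,0.6],[1,0,0.6],[1,0,0.6],[1,0,0.6],[1,0,0.6],[0.5,0,0.5],[0,0,0],[0,0,0]], angular=[[0,0,0],[0,0,0],[0,0,0],[0,0,0],[0,0,0],[0,0,0],[0,0,0],[0,0,0],[0,0,0]], fingers=[12,12,12,12,12,12,12,12,12])

```text
time_s: 31.32
ee_pos: [579.9, -340.9, 129.4]
tool_rot: [0.0, 0.884, 0.467, 0.0]
ft_force: [-0.2, -1.0, 0.2]
opening: 0.141
```

```bash
python3 - <<'E'
from h import *
im=r.grab_frame('wrist');cv2.imwrite('pics/wrist18.png',im)
cv2.imwrite('pics/w18.png',cv2.resize(im[30:250,180:470],None,fx=2.7,fy=2.7,interpolation=2))
plan(72,-100,28,.866)
E
```

```text
time 31.38 tcp [ 579.9 -341.1  129.6] board [  20.4 -161.1] psib 0.865 F [ 0.5  0.8 -0.5]
turn wz -0.001 | shift units after turn [ 3.2  -0.01  3.38] | before turn [ 3.2  -0.02  3.38]
```

View pics/w18.png

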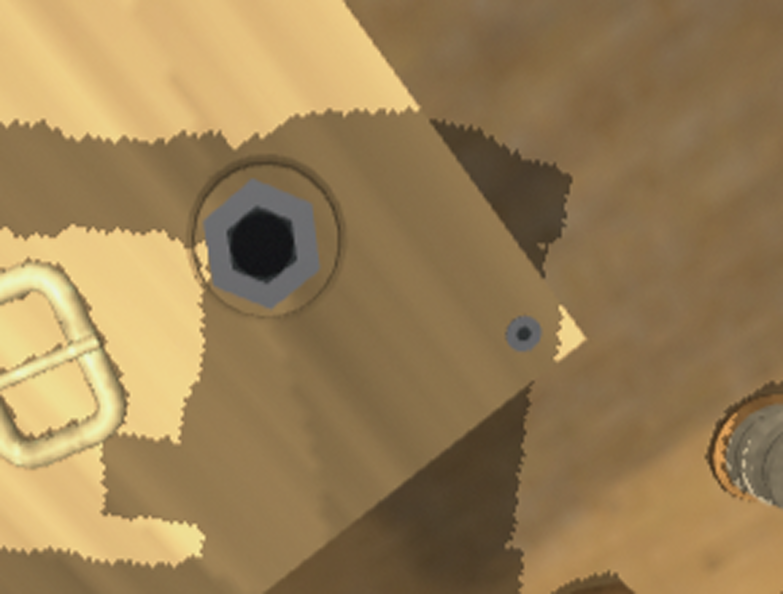

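In this close view the small nut (262,243) lies wholly inside its pocket ring, as a regular, untilted hexagon with the floor's dark disc filling its bore. The robot is clear of everything, so I'm handing in.

```bash
python3 -c "
from bench import r
print(r.hand_in())"
```

```text
the job is handed in; nothing more can be done
None
```

I pushed both nuts round the wax and buckles into their own pockets with two nearly shut fingers, and handed the job in at about 31 s. No verdict is reported.

- **Large nut:** it went round the −y side of the wax in three pushes.
- **Small nut:** it went round the −y side of buckle 1 in two pushes.
- **Nut positions:** triangulation from the side and scene cameras put the large nut at (71.5, 100.1) and the small nut at (71.3, −99.6) in the board's frame. The pocket centres are (72, 100) and (72, −100). Both heights fit seated nuts.
- **Flatness:** the close wrist view shows the small nut flat inside its ring. I checked the large nut only in the outer cameras and in the wrist view before backing off; it looks flat there too.
- **Wax and buckles:** by eye they lie where they were at the start. I did not measure their shift.
- **Forces:** every wrist force reading I took was about 2 N or less. These were taken between moves, not continuously.
- **Disagreement:** the side and scene cameras differed by about 3–6 mm. I averaged them and used the wrist views to line up the last pushes.

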